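Two-point spring check of a tilt mount

TASK

Check the spring of the tilt mount: with the fingertips press straight down on the round pad at the free corner of its plate until the pointer stands level with the lower marker on the scale, pause there for a second, press on until the pointer stands level with the upper marker, pause there for a second without pushing well past it, then let the corner come all the way back up. Do not pinch the corner, leave the circuit board lying on the plate and the markers where they are set, and do not disturb or pick up the small things standing around the mount.

Things in the scene. Friction and masses are not known exactly. Their poses are not given: they have to be found in the camera images.
- mount: Tilt mount fixed to the desk: dark cross-shaped base 12 mm thick, 315 x 184 mm, with a level square aluminium plate (122 mm a side, 6 mm thick) set cornerwise on two pivots. Origin at desk level under the plate's centre; z up, scale on the +y side, pad on the -y side. Hinge axis along x through (0, 0), 52 mm high. The white scale board (70 mm wide, top 115 mm high) faces -x, towards the robot.
- tilt_plate (a joint): Tilt of the plate, rad: 0 at rest (level, held on a stop by the spring), grows as the pad is pressed, end stop 0.36. The pad sinks 66 mm x sin(tilt) and the pointer tip rises 170 mm x sin(tilt), 2.6 times as far. Pad force about 1.6 N to start moving, 8.5 N at 0.25 rad; the plate follows the finger back up by itself.
- pad_top (a point): Centre of the upper face of the flat round rubber pad (30 mm across, 4 mm proud of the plate) on the free (-y) corner, 66 mm from the hinge axis; 59 mm above the desk at rest. This is what is pressed. Under the two edges of this corner runs a thin folded-down rim, 13 mm below the plate's top face, which pinching fingers would touch: keep off it.
- pointer_tip (a point): Point of the dark needle that sticks out of the plate's opposite (+y) corner in front of the white scale board, 170 mm from the hinge axis; 52 mm above the desk at rest; rises as the pad is pressed.
- marker_low (a joint): Height of the lower marker above the pointer's rest height, m (10 to 23 mm). Set for this job and held by friction.
- marker_high (a joint): Height of the upper marker above the pointer's rest height, m (34 to 49 mm). Set for this job and held by friction.
- mark_low_tip (a point): Point of the lower of two alike dark wedge markers (9 mm high, 33 mm long) clipped on the far edge of the scale from the plate; its z is the height the pointer tip has to reach first.
- mark_high_tip (a point): Point of the upper of the two wedge markers; its z is the height the pointer tip has to reach second.
- test_pcb: Blue circuit board on short pins, 48 x 75 x 16 mm, lying loose on the middle of the plate, its edge about 50 mm from the pad's centre. Origin at the centre of its underside. It has to stay where it lies.
- battery_1: Small battery standing upright, 14 mm across, 49 mm high, loose beside the mount. Origin at the centre of its underside.
- flux_jar: Round jar with yellow lid, 43 mm across, 29 mm high, loose beside the mount. Origin at the centre of its underside.
- cartridge_1: Flat grey game cartridge, 34 x 57 x 9 mm, loose beside the mount. Origin at the centre of its underside.
- loupe: Black eye loupe, 38 mm across, 28 mm high, loose beside the mount. Origin at the centre of its underside.
- kapton_tape: Amber tape roll lying flat, 54 mm across, 13 mm high, loose, 75 to 100 mm from the pad on the side away from the plate. Origin at the centre of its underside.

How it is judged (in metres and radians):
On the way, in this order (a step that is already met when the one before it is completed fails the run):
1. the pad is pressed so that the pointer stands at the lower marker (within 4.5 mm) for half a second (z of pointer_tip in the frame of mark_low_tip between -0.0045 and 0.0045 m and contact force between the fingers and tilt_plate_c3 above 0.3 N), for 0.5 s.
2. the pad is pressed so that the pointer stands at the upper marker (within 4.5 mm) for half a second (z of pointer_tip in the frame of mark_high_tip between -0.0045 and 0.0045 m and contact force between the fingers and tilt_plate_c3 above 0.3 N), for 0.5 s.
3. the corner is let all the way back up (value of joint tilt_plate below 0.015 rad), for 0.2 s.
At the end, for the whole second after the job is handed in: The plate is back at rest (tilt under 0.015 rad), the board still lies flat on it within 15 mm of its place, both markers are within 3 mm of where they were set, the small things are within 20 mm of their places and the battery stands (value of joint tilt_plate below 0.015 rad and distance of test_pcb from where it was at the start of the episode below 0.015 m and angle between test_pcb's own z axis and vertical below 0.1 rad and distance of each of mark_low_tip, mark_high_tip from where it was at the start of the episode below 0.003 m and distance of each of battery_1, flux_jar, cartridge_1, loupe, kapton_tape from where it was at the start of the episode below 0.02 m and angle between battery_1's own z axis and vertical below 0.2 rad); the robot touches nothing.
It fails at once if the pointer is driven more than 10 mm past the upper marker (z of pointer_tip in the frame of mark_high_tip above 0.01 m).
It fails at once if the corner is pinched or hooked: the fingers push on the rim under its edges with more than 2 N (contact force between the fingers and tilt_plate_c4 above 2 N or contact force between the fingers and tilt_plate_c5 above 2 N).
It fails at once if the circuit board is lifted or shifted by more than 15 mm (distance of test_pcb from where it was at the start of the episode above 0.015 m).
It fails at once if a marker is moved by more than 3 mm (distance of any of mark_low_tip, mark_high_tip from where it was at the start of the episode above 0.003 m).
It fails at once if a small thing beside the mount is lifted or shifted by more than 20 mm, or the battery is tipped over (distance of any of battery_1, flux_jar, cartridge_1, loupe, kapton_tape from where it was at the start of the episode above 0.02 m or angle between battery_1's own z axis and vertical above 0.5 rad).
It also fails if it takes over 48 s, if anything falls off the work surface, if the arm or the gripper's body presses on something with over 40 N, if the wrist force passes 120 N, or if a joint passes its speed limit or range.

ROBOT

A 6-joint arm with a two-finger parallel gripper is mounted at the origin on a cart in front of the work surface, level with it; the furniture and walls round the work are solid. World frame = base frame: x ahead of the robot, y to its left, z up, the work surface at z = 0. Lengths are in mm, angles in rad, forces in N, time in s.
With the tool pointing down it reaches from about 400 to 825 mm from the base axis. Payload 7 kg.
Tool frame: the origin (TCP) lies on the centre line of the jaws, within the pads' length; the fingertips stand 22 mm ahead of it and the grasp point (between the pads) lies 3 mm ahead of it (ctrl.tip_extent is the distance from the TCP to the fingertips, in mm); z points along the fingers, y is the line along which they close (so a half turn about z gives the same grasp; the last joint's range is limited). The gripper opens to 88 mm and grips with 3 to 60 N. Pads are 19 mm wide; open, the fingers measure 130 mm over their backs; the gripper's body (78 mm by 193 mm) begins 47 mm behind the grasp point.
Start: joints at [-0.939, 0.359, 0.012, 0, -1.224, -0.288], TCP at [227.493, -635.486, 248.561] pointing down, gripper open.
Joint ranges: [-3.07, 3.07], [-1.43, 2.12], [-1.02, 1.25], [-3.03, 1.67], [-3.05, -0], [-3.03, 3.03]. Speed limits (rad/s): [2.39, 2.39, 3.01, 3.14, 3.14, 3.14].

INTERFACE

Orientations are given as a unit quaternion [x, y, z, w].
In Python, from workcell import state, vision, order, ctrl gives the robot as it stands.
- The arm moves only by the shell command python3 -m creep 'ROWS' [OPENING] [FORCE]. ROWS is JSON, a list that holds one entry, the list of rows, each a list of 6 numbers: the shift along the tool's x, y, z in m, then the turn, a rotation vector about the tool's x, y, z in degrees. In form: [[[tx, ty, tz, ax, ay, az], ...]]. A call has 1 to 20 rows; each row shifts and turns the commanded pose from where the row before left it, along the tool's axes as they then stand; what a row does not reach is not made up. A row lasts 1/10 s, in which the tool goes at most 50 mm and 8.59 degrees, less where a joint would pass 70% of its speed; a pose out of reach is approached as far as the arm can. A call is refused whole if a number of a shift passes 0.05 or a number of a turn 8.59, either way. A call with a gripper value outside its range is refused whole. OPENING is the finger opening in m, from 0 to 0.0876, set as the call begins (- or left out, the last holds). The fingers move at their own pace and stop on an object; FORCE is the grip in N (left out, the last holds). Time passes only in rows, so rows that do not move let the fingers close. It gives the time, the measured TCP pose, the force, the opening and the grip force at its end, in the units of the state.
- state(): the state, without advancing time (a new reading comes with each control period).
- vision.snapshot(name): name is "scene" or "side" or "wrist"; returns the picture (400x640x3 uint8, blue, green, red); there is no depth.
- vision.camera_info(name): a dict with "fx", "fy", "cx", "cy" (pixels), "distortion" ([k1, k2, p1, p2, k3] as OpenCV has them; the pictures are not rectified), "world_to_cam" (4x4, takes a point from world to camera coordinates); the wrist camera has in their place "T_tool_cam" (4x4, takes a point from camera to tool coordinates, whose origin is the TCP and whose axes are the flange's). Camera axes: x right, y up, looking along -z (the intrinsics and any distortion apply to the point x, -y, -z); pixel columns grow to the right and rows downward; lengths in mm; the calibration is good to about 2 mm. A picture is of the moment at which its call begins: read the wrist's pose just before it. camera_info takes no time and is no camera call.
- order.hand_in(): hands the job in; it is judged then, once.
The state is a dict: "t": time; "joint_positions": joint angles; "joint_vel": joint speeds; "joint_torque": joint torques, N m; "ee_pos": TCP position; "ee_rot": TCP orientation; "force": force on the tool from outside, world axes, zero at the start; "wrist_torque": the same for the moment, N m; "width": finger opening in mm; "gripper_force": force on a finger pad.
Only numpy, scipy, OpenCV 4.12 (cv2) and the standard library are available. Lean on these libraries where they do the work, as an engineer would, in place of code of your own. Each camera call takes 0.05 s, during which the arm holds its last target. There are 200 camera calls.

## Working session

There is one attempt and no reset: what is moved stays moved. The work goes in short steps, Python scripts to look and compute and a shell command to move; the robot and the scene stay as the last step left them, time stands still between calls to the robot, and variables do not carry over. Pictures are saved under pics/ and viewed, at most 10 in all, crops included, and the job is handed in when it is done.

```bash
mkdir -p pics; ls; python3 - <<'E'
from workcell import state, vision, order, ctrl
import cv2, numpy as np
s=state(); print({k:np.round(s[k],3).tolist() for k in("t","ee_pos","ee_rot","force","width")}, ctrl.tip_extent)
for n in("scene","side","wrist"):
    im=vision.snapshot(n); cv2.imwrite(f"pics/{n}0.png",im)
    c=vision.camera_info(n); print(n,{k:np.round(v,3).tolist() for k,v in c.items()})
E
```

```text
pics
{'t': 0.0, 'ee_pos': [227.373, -635.083, 247.633], 'ee_rot': [-0.171, 0.985, 0.001, -0.0], 'force': [0.035, 0.341, -0.448], 'width': 87.695} 22.0
scene {'fx': 475.519, 'fy': 475.519, 'cx': 312.653, 'cy': 208.994, 'distortion': [0.014, 0.0, 0.0, 0.0, 0.0], 'world_to_cam': [[-0.901, -0.434, -0.002, 535.85], [0.316, -0.66, 0.682, -215.508], [-0.297, 0.614, 0.731, -774.922], [0.0, 0.0, 0.0, 1.0]]}
side {'fx': 362.799, 'fy': 362.799, 'cx': 319.173, 'cy': 198.265, 'distortion': [-0.027, 0.0, 0.0, 0.0, 0.0], 'world_to_cam': [[-1.0, 0.023, 0.017, 562.91], [-0.002, -0.669, 0.743, -19.279], [0.028, 0.743, 0.669, -910.76], [0.0, 0.0, 0.0, 1.0]]}
wrist {'fx': 346.659, 'fy': 346.659, 'cx': 318.203, 'cy': 194.848, 'distortion': [-0.033, 0.0, 0.0, 0.0, 0.0], 'T_tool_cam': [[-0.0, 0.967, 0.254, 67.689], [1.0, 0.0, 0.0, 0.01], [0.0, 0.254, -0.967, -136.056], [0.0, 0.0, 0.0, 1.0]]}
```

View pics/scene0.png

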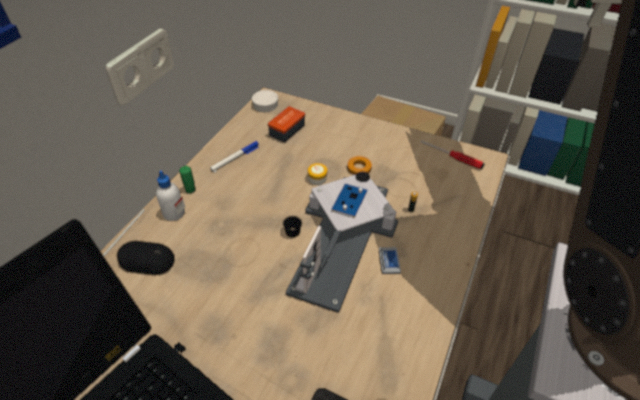

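View pics/side0.png

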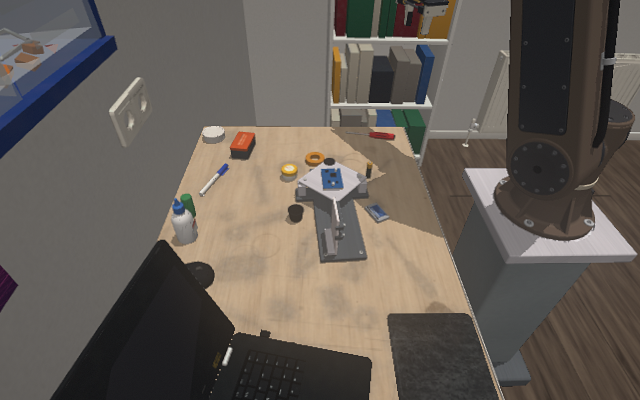

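The scene view shows the mount around (350,220): the black pad is near (363,178), the orange tape at (359,165), and the scale is seen from behind near (310,260). In the side view the pad is near (330,161) and the scale near (333,235). I'll zoom both crops into one picture.

```bash
cat > h.py <<'E'
from workcell import state, vision, order, ctrl
import cv2, numpy as np
from scipy.spatial.transform import Rotation as R
def ray(n,px,s=None):
    c=vision.camera_info(n); K=np.array([[c["fx"],0,c["cx"]],[0,c["fy"],c["cy"]],[0,0,1]])
    u=cv2.undistortPoints(np.array([[px]],float),K,np.array(c["distortion"],float))[0,0]
    d=np.array([u[0],-u[1],-1.0])
    if n=="wrist":
        T=np.array(c["T_tool_cam"]); W=np.eye(4); W[:3,:3]=R.from_quat(s["ee_rot"]).as_matrix(); W[:3,3]=s["ee_pos"]; M=W@T
    else: M=np.linalg.inv(np.array(c["world_to_cam"]))
    d=M[:3,:3]@d; return M[:3,3],d/np.linalg.norm(d)
def plane(r,z): o,d=r; return o+d*(z-o[2])/d[2]
def tri(*rs):
    A=sum(np.eye(3)-np.outer(d,d) for o,d in rs); b=sum((np.eye(3)-np.outer(d,d))@o for o,d in rs)
    p=np.linalg.solve(A,b); return p,[float(np.linalg.norm(np.cross(p-o,d))) for o,d in rs]
E
python3 - <<'E'
from h import *
a=cv2.imread("pics/scene0.png")[145:315,265:425]; b=cv2.imread("pics/side0.png")[145:265,270:400]
a=cv2.resize(a,None,fx=2.5,fy=2.5,interpolation=cv2.INTER_CUBIC); b=cv2.resize(b,None,fx=3,fy=3,interpolation=cv2.INTER_CUBIC)
c=np.zeros((425,800,3),np.uint8); c[:a.shape[0],:400]=a; c[:b.shape[0],405:405+b.shape[1]]=b
cv2.imwrite("pics/zoom0.png",c)
# pad guess
for n,p in(("scene",(363,177.5)),("side",(330,161))): print(n,plane(ray(n,p),59).round(1))
print(tri(ray("scene",(363,177.5)),ray("side",(330,161))))
E
```

```text
scene [ 533.4 -106.    59. ]
side [ 533.7 -109.    59. ]
(array([ 533.5142943 , -105.73639624,   60.36627338]), [0.8907957138894238, 0.8907957138895062])
```

View pics/zoom0.png

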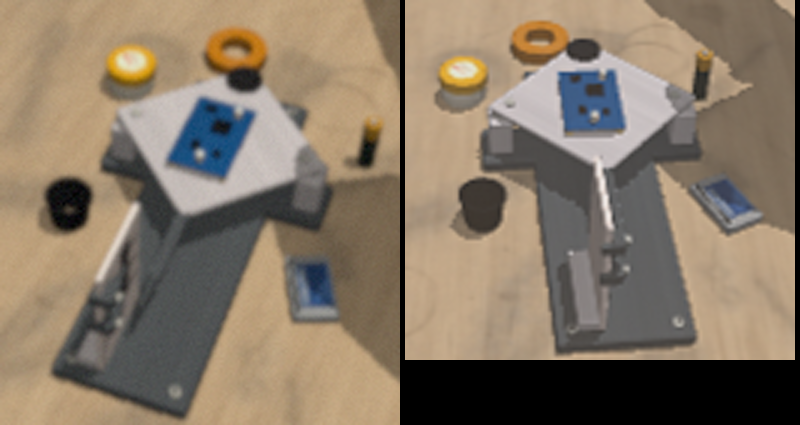

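Zoomed view: the pad is at scene (362.6,176.2) and side (329.3,161), giving about (534,-107,59). The plate corners are clear, and both markers are on the far edge of the scale. Its face needs the wrist camera, so next I'll find the mount yaw from the plate corners.

```bash
python3 - <<'E'
from h import *
S=lambda x,y:ray("side",((x-405)/3+270,y/3+145)); C=lambda x,y:ray("scene",(x/2.5+265,y/2.5+145))
pad=tri(S(583,48),C(244,78)); print("pad",pad[0].round(1),pad[1][0])
for n,a in {"left":(490,105),"right":(695,97),"near":(597,168),"far":(585,42)}.items(): print(n,plane(S(*a),55).round(1))
for n,a in {"left":(118,122),"right":(328,170),"near":(183,215)}.items(): print("sc",n,plane(C(*a),55).round(1))
for a in ((557,350),(693,340)): print("base end",plane(S(*a),12).round(1))
for a in ((597,160),(612,235)): print("board top",plane(S(*a),115).round(1))
for a in ((140,205),(97,280)): print("board top sc",plane(C(*a),115).round(1))
E
```

```text
pad [ 535.5 -109.2   58.9] 0.07962164541500578
left [614.1 -36.2  55. ]
right [445.7 -46.5  55. ]
near [531.1  39.9  55. ]
far [ 532.9 -123.3   55. ]
sc left [607.1 -24.   55. ]
sc right [442.5 -46.4  55. ]
sc near [523.1  41.5  55. ]
base end [564.3 179.6  12. ]
base end [468.7 171.8  12. ]
board top [536.8  97.4 115. ]
board top [531.  168.9 115. ]
board top sc [534.   93.5 115. ]
board top sc [532.1 161.8 115. ]
```

View pics/wrist0.png

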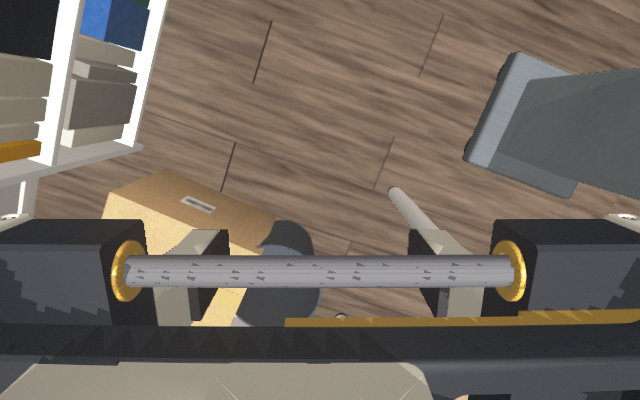

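The wrist view shows the gripper filling rows 215 and below, so the upper half is free. The estimates agree: mount yaw ≈ +4.5°, pad (535,-109,59), board face near x≈533, y 95–165. I'll move to view the scale face.

```bash
python3 -m creep '[[[-0.0248,0.0318,0,0,0,0],[-0.0248,0.0318,0,0,0,0],[-0.0248,0.0318,0,0,0,0],[-0.0248,0.0318,0,0,0,0],[-0.0248,0.0318,0,0,0,0],[-0.0248,0.0318,0,0,0,0],[-0.0248,0.0318,0,0,0,0],[-0.0248,0.0318,0,0,0,0],[-0.0248,0.0318,0,0,0,0],[-0.0248,0.0318,0,0,0,0],[-0.0248,0.0318,0,0,0,0],[-0.0248,0.0318,0,0,0,0],[-0.0248,0.0318,0,0,0,0],[-0.0248,0.0318,0,0,0,0],[-0.0248,0.0318,0,0,0,0],[-0.0248,0.0318,0,0,0,0],[-0.0248,0.0318,0,0,0,0],[-0.0248,0.0318,0,0,0,0],[-0.0248,0.0318,0,0,0,0],[-0.0248,0.0318,0,0,0,0]]]' 0
```

```text
t: 2.15
ee_pos: [480.1, 132.2, 248.6]
ee_rot: [-0.171, 0.985, 0.0, 0.0]
force: [1.3, -1.5, 0.5]
width: 0.4
gripper_force: 0.0
```

```bash
python3 -m creep '[[[0,0,0.022,0,0,7.6],[0,0,0.022,0,0,7.6],[0,0,0,0,-7,0],[0,0,0,0,-7,0],[0,0,0,0,-7,0],[0,0,0,0,-7,0],[0,0,0,0,-7,0],[0,0,0,0,0,0],[0,0,0,0,0,0]]]'; python3 - <<'E'
from h import *
s=state(); print(s["ee_pos"],R.from_quat(s["ee_rot"]).as_matrix().round(3).tolist())
im=vision.snapshot("wrist"); cv2.imwrite("pics/wrist1.png",im)
import json; json.dump({k:list(map(float,s[k])) for k in("ee_pos","ee_rot")},open("w1.json","w"))
E
```

```text
t: 3.05
ee_pos: [500.1, 136.8, 231.5]
ee_rot: [-0.03, 0.965, 0.002, 0.262]
force: [0.2, -1.2, -1.3]
width: 0.5
gripper_force: 0.0
[500.10653849 136.77999253 231.50021167] [[-0.861, -0.059, 0.506], [-0.056, 0.998, 0.02], [-0.506, -0.011, -0.863]]
```

View pics/wrist1.png

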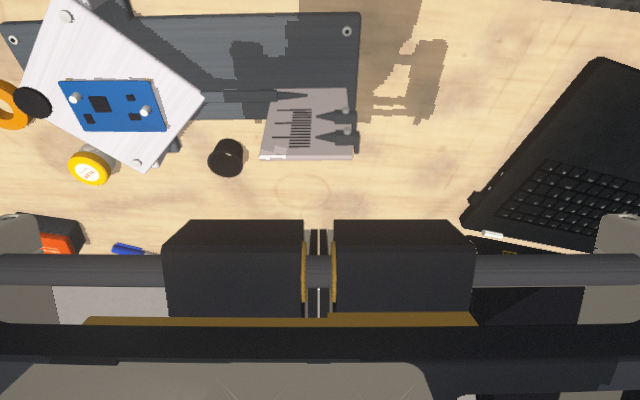

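The wrist view shows the scale face clearly: pointer tip at about (307,96), marker tips at about (317,116) for low and (317,137) for high, and the board's top edge near row 158. I'll zoom for sub-pixel tips.

```bash
python3 - <<'E'
from h import *
im=cv2.imread("pics/wrist1.png")[75:170,250:370]
cv2.imwrite("pics/z1.png",cv2.resize(im,None,fx=6,fy=6,interpolation=cv2.INTER_CUBIC))
E
```

```text
(no output)
```

View pics/z1.png

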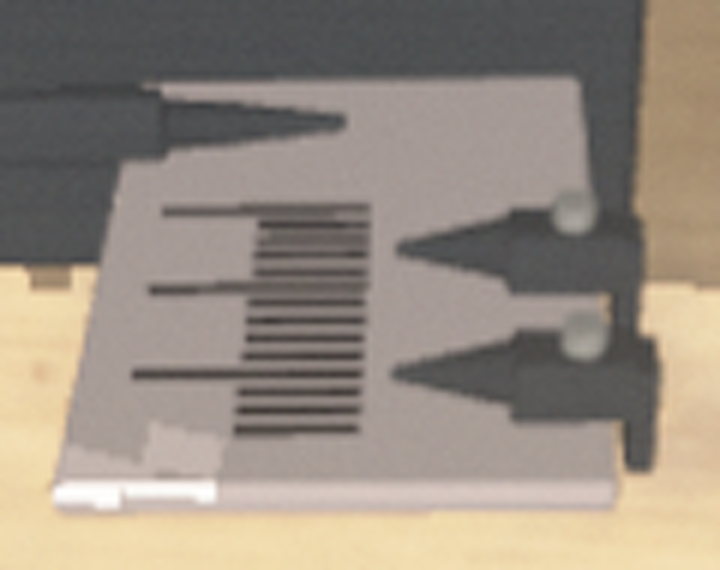

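Zoom: pointer tip (346,122), low tip (396,249), high tip (391,373), board's top front edge at row ~481. I'll intersect these rays with the face plane.

```bash
python3 - <<'E'
from h import *
import json; s=json.load(open("w1.json"))
f=lambda x,y:ray("wrist",(250+(x+.5)/6-.5,75+(y+.5)/6-.5),s)
y4=np.radians(4.5); n=np.array([np.cos(y4),np.sin(y4),0])
P={"ptr":(346,122),"low":(396,249),"high":(391,373),"topL":(58,482),"topR":(614,480)}
for k,p in P.items():
    o,d=f(*p); print(k,[(x,(o+d*(n@([x,130,0]-o))/(n@d)).round(1).tolist()) for x in(522,528,534)])
# pad & plate seen by wrist
w=ray("wrist",(34,102),s); print("pad",plane(w,59).round(1))
# tri of pad over 3 cams
print(tri(w,ray("side",((583-405)/3+270,161)),ray("scene",(362.6,176.2))))
m=lambda t:66*np.tan(t)-7*(1/np.cos(t)-1)
for h in(10,15,20,25,35,40,45,49):
    t=np.arcsin(h/170); print(h,t.round(3),"d",m(t).round(2),"dz66",(66*np.sin(t)).round(2))
E
```

```text
ptr [(522, [522.3, 126.7, 45.8]), (528, [528.3, 126.5, 35.0]), (534, [534.3, 126.4, 24.2])]
low [(522, [521.7, 134.3, 79.1]), (528, [527.6, 134.5, 69.6]), (534, [533.6, 134.6, 60.2])]
high [(522, [521.7, 134.2, 106.6]), (528, [527.7, 134.3, 98.3]), (534, [533.6, 134.5, 89.9])]
topL [(522, [524.6, 96.5, 127.2]), (528, [530.7, 95.1, 119.6]), (534, [536.9, 93.7, 112.1])]
topR [(522, [519.6, 159.9, 127.7]), (528, [525.6, 161.1, 120.2]), (534, [531.5, 162.3, 112.7])]
pad [ 534.3 -104.8   59. ]
(array([ 535.10127868, -106.70679043,   59.73886304]), [1.9692313592910486, 0.8656906923970565, 1.222864564978634])
10 0.059 d 3.88 dz66 3.88
15 0.088 d 5.82 dz66 5.82
20 0.118 d 7.77 dz66 7.76
25 0.148 d 9.74 dz66 9.71
35 0.207 d 13.73 dz66 13.59
40 0.238 d 15.78 dz66 15.53
45 0.268 d 17.86 dz66 17.47
49 0.292 d 19.56 dz66 19.02
```

The pointer sits about 13 mm in front of the board, so the marker tip depth is uncertain. I'll take a flatter second view to triangulate it.

```bash
python3 -m creep '[[[0.018,0.001,0.001,0,0,0],[0.018,0.001,0.001,0,0,0],[0.018,0.001,0.001,0,0,0],[0.018,0.001,0.001,0,0,0],[0,0,0,0,-3,0],[0,0,0,0,-3,0],[0,0,0,0,-3,0],[0,0,0,0,-3,0],[0,0,0,0,-3,0],[0,0,0,0,-3,0],[0,0,0,0,-3,0],[0,0,0,0,0,0],[0,0,0,0,0,0],[0,0,0,0,0,0]]]'; python3 - <<'E'
from h import *
s=state(); print(s["joint_positions"],R.from_quat(s["ee_rot"]).as_matrix().round(3).tolist())
im=vision.snapshot("wrist"); cv2.imwrite("pics/wrist2.png",im)
import json; json.dump({k:list(map(float,s[k])) for k in("ee_pos","ee_rot")},open("w2.json","w"))
# predict tip region for crop
c=vision.camera_info("wrist"); M=np.eye(4); M[:3,:3]=R.from_quat(s["ee_rot"]).as_matrix(); M[:3,3]=s["ee_pos"]
q=np.linalg.inv(M@np.array(c["T_tool_cam"]))@[528,130,80,1]; u=int(c["cx"]+c["fx"]*q[0]/-q[2]); v=int(c["cy"]-c["fy"]*q[1]/-q[2]); print(u,v)
x0,y0=max(0,min(u-65,510)),max(0,min(v-50,300)); print("crop",x0,y0)
cv2.imwrite("pics/z2.png",cv2.resize(im[y0:y0+100,x0:x0+130],None,fx=6,fy=6,interpolation=cv2.INTER_CUBIC))
E
```

```text
t: 4.5
ee_pos: [498.9, 129.0, 317.7]
ee_rot: [-0.047, 0.94, 0.012, 0.339]
force: [-0.0, 0.7, 0.4]
width: 0.5
gripper_force: 0.0
[ 0.74809541 -0.30702156 -1.01649063  0.99097496 -0.48812054 -3.02970596] [[-0.766, -0.097, 0.635], [-0.081, 0.995, 0.054], [-0.638, -0.01, -0.77]]
318 33
crop 253 0
```

View pics/z2.png

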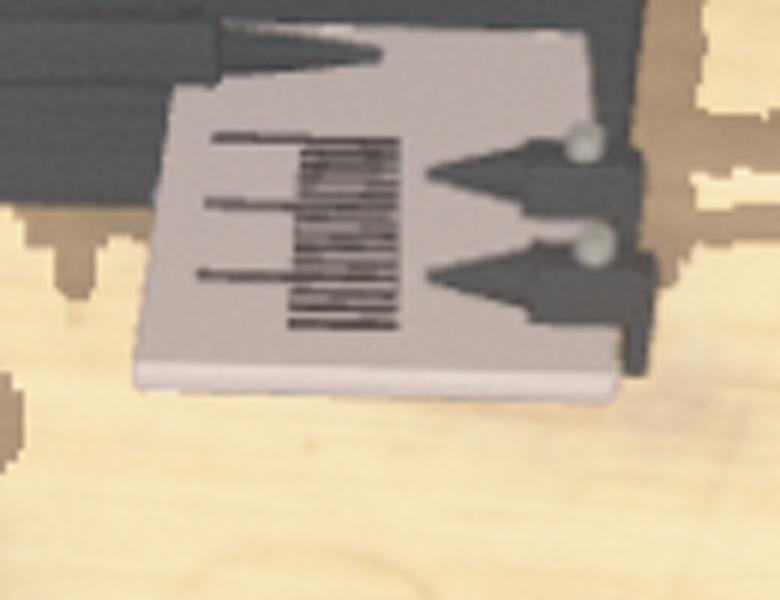

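The second view shows the same layout: pointer tip (383,53), low (428,174), high (428,275), top front edge row ~365. The arm reached its J3 and J6 limits here, so I'll back off after triangulating.

```bash
python3 - <<'E'
from h import *
import json; s1=json.load(open("w1.json")); s2=json.load(open("w2.json"))
f=lambda x,y:ray("wrist",(250+(x+.5)/6-.5,75+(y+.5)/6-.5),s1)
g=lambda x,y:ray("wrist",(253+(x+.5)/6-.5,0+(y+.5)/6-.5),s2)
for k,a,b in(("ptr",(346,122),(383,53)),("low",(396,249),(428,174)),("high",(391,373),(428,275)),("topL",(58,482),(137,362)),("topR",(614,480),(612,373))):
    p,e=tri(f(*a),g(*b)); print(k,p.round(1),round(e[0],2), "dirs",f(*a)[1].round(2),g(*b)[1].round(2))
y4=np.radians(4.5); n=np.array([np.cos(y4),np.sin(y4),0])
for k,p in {"ptr":(383,53),"low":(428,174),"high":(428,275),"topL":(137,362),"topR":(612,373)}.items():
    o,d=g(*p); print(k,[(x,(o+d*(n@([x,130,0]-o))/(n@d)).round(1).tolist()) for x in(518,522,526,530,534)])
E
```

```text
ptr [517.5 126.7  54.2] 0.06 dirs [ 0.49 -0.01 -0.87] [ 0.43  0.03 -0.9 ]
low [527.4 134.6  70.1] 0.16 dirs [ 0.53  0.01 -0.85] [ 0.47  0.05 -0.88]
high [525.7 134.4 101.1] 0.16 dirs [ 0.58  0.01 -0.81] [ 0.51  0.06 -0.86]
topL [536.8  93.7 112.1] 0.04 dirs [ 0.62 -0.14 -0.77] [ 0.55 -0.07 -0.83]
topR [531.1 161.9 113. ] 0.26 dirs [ 0.61  0.12 -0.78] [ 0.53  0.14 -0.83]
ptr [(518, [518.3, 126.7, 52.6]), (522, [522.2, 127.0, 44.3]), (526, [526.2, 127.3, 36.1]), (530, [530.2, 127.5, 27.8]), (534, [534.2, 127.8, 19.6])]
low [(518, [517.7, 133.7, 88.2]), (522, [521.7, 134.1, 80.8]), (526, [525.6, 134.5, 73.5]), (530, [529.6, 135.0, 66.2]), (534, [533.6, 135.4, 58.8])]
high [(518, [517.7, 133.7, 114.6]), (522, [521.7, 134.1, 107.9]), (526, [525.6, 134.5, 101.3]), (530, [529.6, 135.0, 94.6]), (534, [533.6, 135.4, 87.9])]
topL [(518, [520.7, 95.8, 136.5]), (522, [524.7, 95.3, 130.4]), (526, [528.8, 94.8, 124.3]), (530, [532.8, 94.3, 118.2]), (534, [536.9, 93.8, 112.1])]
topR [(518, [515.8, 157.6, 136.7]), (522, [519.7, 158.6, 130.6]), (526, [523.7, 159.7, 124.5]), (530, [527.6, 160.7, 118.4]), (534, [531.5, 161.8, 112.2])]
```

```bash
python3 -m creep '[[[0,0,0,0,5,0],[0,0,0,0,5,0],[0,0,0,0,5,0],[0,0,0,0,5,0],[0,0,0,0,5,0],[0,0,0,0,5,0],[0,0,0,0,5,0],[-0.0085,0,0.0185,0,0,0],[-0.0085,0,0.0185,0,0,0],[-0.0085,0,0.0185,0,0,0],[-0.0085,0,0.0185,0,0,0],[-0.0085,0,0.0185,0,0,0],[0,0,0,0,0,0],[0,0,0,0,0,0],[0,0,0,0,0,0]]]'; python3 - <<'E'
from h import *
s=state(); print(s["joint_positions"],R.from_quat(s["ee_rot"]).as_matrix().round(3).tolist())
im=vision.snapshot("wrist"); cv2.imwrite("pics/wrist3.png",im)
import json; json.dump({k:list(map(float,s[k])) for k in("ee_pos","ee_rot")},open("w3.json","w"))
c=vision.camera_info("wrist"); M=np.eye(4); M[:3,:3]=R.from_quat(s["ee_rot"]).as_matrix(); M[:3,3]=s["ee_pos"]
q=np.linalg.inv(M@np.array(c["T_tool_cam"]))@[528,130,80,1]; u=int(c["cx"]+c["fx"]*q[0]/-q[2]); v=int(c["cy"]-c["fy"]*q[1]/-q[2]); print(u,v)
x0,y0=max(0,min(u-65,510)),max(0,min(v-50,300)); print("crop",x0,y0)
cv2.imwrite("pics/z3.png",cv2.resize(im[y0:y0+100,x0:x0+130],None,fx=6,fy=6,interpolation=cv2.INTER_CUBIC))
E
```

```text
t: 6.05
ee_pos: [551.7, 132.4, 232.7]
ee_rot: [-0.048, 0.998, -0.003, 0.049]
force: [-0.8, -0.3, -0.9]
width: 0.5
gripper_force: 0.0
[ 0.61823217  0.13859623 -0.35384019  0.06858338 -0.99925166 -2.12768525] [[-0.991, -0.096, 0.099], [-0.096, 0.995, -0.001], [-0.098, -0.01, -0.995]]
319 140
crop 254 90
```

View pics/z3.png

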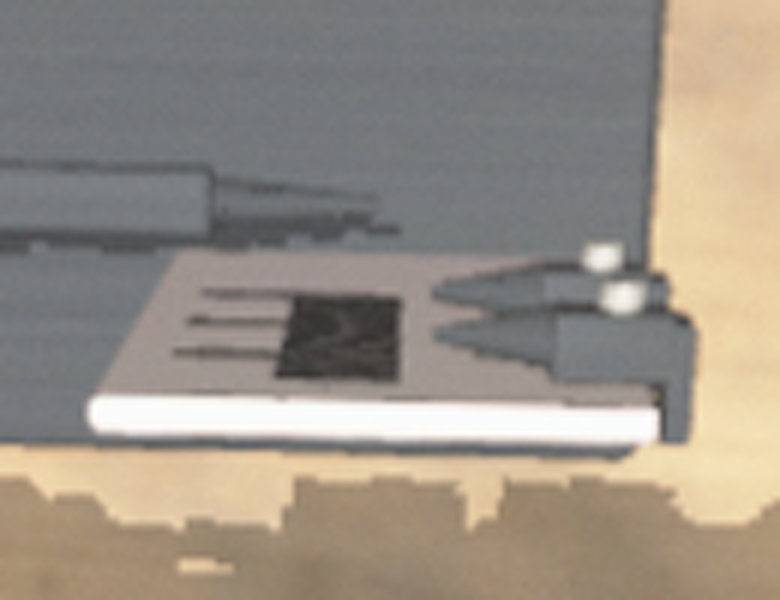

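View 3: pointer tip (379,207), low tip (433,291), high tip (434,331), top front edge from (95,396) to (655,402).

```bash
python3 - <<'E'
from h import *
import json; S=[json.load(open(f"w{i}.json")) for i in(1,2,3)]
C=[(250,75),(253,0),(254,90)]
r=lambda i,x,y:ray("wrist",(C[i][0]+(x+.5)/6-.5,C[i][1]+(y+.5)/6-.5),S[i])
P={"ptr":((346,122),(383,53),(379,207)),"low":((396,249),(428,174),(433,291)),"high":((391,373),(428,275),(434,331)),"topL":((58,482),(137,362),(95,396)),"topR":((614,480),(612,373),(655,402))}
for k,p in P.items():
    for ii in((0,2),(1,2),(0,1,2)):
        q,e=tri(*[r(i,*p[i]) for i in ii]); print(k,ii,q.round(1),np.round(e,2))
s=S[2]; 
# pad in full wrist3
E
```

```text
ptr (0, 2) [519.3 126.5  51.3] [0.28 0.28]
ptr (1, 2) [519.4 126.5  50.5] [0.33 0.33]
ptr (0, 1, 2) [519.3 126.6  51. ] [0.22 0.3  0.4 ]
low (0, 2) [527.3 134.7  70.4] [0.19 0.19]
low (1, 2) [527.2 134.8  70.7] [0.04 0.04]
low (0, 1, 2) [527.3 134.7  70.5] [0.23 0.1  0.15]
high (0, 2) [526.7 134.5  99.8] [0.16 0.16]
high (1, 2) [526.8 134.7  99.6] [0.03 0.03]
high (0, 1, 2) [526.7 134.6  99.8] [0.23 0.15 0.09]
topL (0, 2) [535.9  93.9 113.5] [0.1 0.1]
topL (1, 2) [535.7  93.9 114. ] [0.07 0.07]
topL (0, 1, 2) [535.8  93.9 113.6] [0.11 0.1  0.12]
topR (0, 2) [529.5 161.8 115.4] [0.1 0.1]
topR (1, 2) [529.4 161.4 115.8] [0.17 0.17]
topR (0, 1, 2) [529.5 161.6 115.5] [0.25 0.31 0.06]
```

Triangulation is consistent, since the pointer reads 51 (true 52) and the board top 114.5 (true 115). So low ≈ 19.2 mm and high ≈ 48.4 mm above rest, both within range. Next I'll turn the tool so the fingers line up along the hinge and go above the pad.

```bash
python3 -m creep '[[[0,0,0,0,2.85,0],[0,0,0,0,2.85,0],[0,0,0,0,0,-8],[0,0,0,0,0,-8],[0,0,0,0,0,-8],[0,0,0,0,0,-8],[0,0,0,0,0,-8],[0,0,0,0,0,-8],[0,0,0,0,0,-8],[0,0,0,0,0,-8],[0,0,0,0,0,-8],[0,0,0,0,0,-8],[0,0,0,0,0,-8],[0.041,0.0056,0.008,0,0,0],[0.041,0.0056,0.008,0,0,0],[0.041,0.0056,0.008,0,0,0],[0.041,0.0056,0.008,0,0,0],[0.041,0.0056,0.008,0,0,0],[0.041,0.0056,0.008,0,0,0],[0,0,0,0,0,0]]]'; python3 - <<'E'
from h import *
s=state(); print(s["ee_pos"],s["force"],s["joint_positions"].round(2) if hasattr(s["joint_positions"],'round') else s["joint_positions"],R.from_quat(s["ee_rot"]).as_matrix().round(3).tolist())
im=vision.snapshot("wrist"); cv2.imwrite("pics/wrist4.png",im)
for n in("scene","side"):
    cv2.imwrite(f"pics/{n}4.png",vision.snapshot(n))
E

```

```text
t: 8.1
ee_pos: [531.6, -119.4, 186.5]
ee_rot: [0.727, -0.687, 0.003, 0.004]
force: [-0.2, 0.5, 0.6]
width: 1.0
gripper_force: 0.0
[ 531.64755036 -119.44359294  186.53352668] [-0.18274943  0.49145366  0.55056437] [ 0.15  0.2  -0.37  0.01 -1.01 -0.1 ] [[0.057, -0.998, -0.002], [-0.998, -0.057, -0.011], [0.01, 0.002, -1.0]]
```

```bash
python3 -m creep '[[[-0.002,-0.005,0.004,0,0,0],[0,0,0.018,0,0,0],[0,0,0.018,0,0,0],[0,0,0.018,0,0,0],[0,0,0.018,0,0,0],[0,0,0.012,0,0,0],[0,0,0.008,0,0,0],[0,0,0.004,0,0,0],[0,0,0,0,0,0],[0,0,0,0,0,0],[0,0,0,0,0,0]]]'; python3 - <<'E'
from h import *
s=state(); print(np.round(s["ee_pos"],2),np.round(s["force"],2))
E
```

```text
t: 9.35
ee_pos: [538.3, -114.8, 87.3]
ee_rot: [0.728, -0.685, 0.004, 0.004]
force: [0.2, 0.6, -0.6]
width: 0.4
gripper_force: 0.0
[ 538.26 -114.8    87.29] [ 0.24  0.65 -0.59]
```

```bash
python3 -m creep '[[[0.002,0,0,0,0,0],[0,0,0.002,0,0,0],[0,0,0.002,0,0,0],[0,0,0,0,0,0],[0,0,0,0,0,0],[0,0,0,0,0,0]]]'; python3 -m creep '[[[0,0,0.002,0,0,0],[0,0,0.002,0,0,0],[0,0,0,0,0,0],[0,0,0,0,0,0],[0,0,0,0,0,0]]]'
```

```text
t: 9.95
ee_pos: [537.9, -116.8, 82.6]
ee_rot: [0.728, -0.685, 0.003, 0.004]
force: [-0.2, -0.3, 0.3]
width: 0.4
gripper_force: 0.0
t: 10.45
ee_pos: [538.2, -117.0, 78.8]
ee_rot: [0.728, -0.685, 0.004, 0.004]
force: [0.2, -1.9, 3.0]
width: 0.5
gripper_force: 1.4
```

```bash
python3 -m creep '[[[0,0,0.002,0,0,0],[0,0,0.002,0,0,0],[0,0,0.001,0,0,0],[0,0,0,0,0,0],[0,0,0,0,0,0],[0,0,0,0,0,0],[0,0,0,0,0,0],[0,0,0,0,0,0]]]'; python3 - <<'E'
from h import *
im=vision.snapshot("scene"); cv2.imwrite("pics/scene5.png",im)
z=[]; F=[]
for i in range(3):
    s=state(); z.append(s["ee_pos"][2]); F.append(s["force"][2]); vision.snapshot("side") if i<2 else 0
print(np.round(z,2),np.round(F,2))
c=vision.camera_info("scene"); T=np.array(c["world_to_cam"])
def pj(p):
    q=T@np.append(p,1); return [round(c["cx"]+c["fx"]*q[0]/-q[2],1),round(c["cy"]-c["fy"]*q[1]/-q[2],1)]
for h in(0,14,19,24,48): print(h,pj([519.3,126.5,52+h]))
print("marks",pj([527,134.7,71.2]),pj([527,134.7,100.4]))
a=cv2.imread("pics/scene4.png")[200:300,275:345]; b=im[200:300,275:345]
cv2.imwrite("pics/z5.png",np.hstack([cv2.resize(k,None,fx=5.6,fy=5.6,interpolation=cv2.INTER_CUBIC) for k in(a,b)]))
E
```

```text
t: 11.25
ee_pos: [538.2, -117.0, 73.8]
ee_rot: [0.728, -0.685, 0.004, 0.004]
force: [1.4, -3.7, 5.8]
width: 0.3
gripper_force: 2.6
[73.77 73.76 73.74] [4.74 5.07 4.96]
0 [np.float64(320.2), np.float64(267.1)]
14 [np.float64(320.3), np.float64(262.2)]
19 [np.float64(320.3), np.float64(260.4)]
24 [np.float64(320.4), np.float64(258.6)]
48 [np.float64(320.5), np.float64(249.7)]
marks [np.float64(314.1), np.float64(262.3)] [np.float64(314.1), np.float64(251.5)]
```

View pics/z5.png

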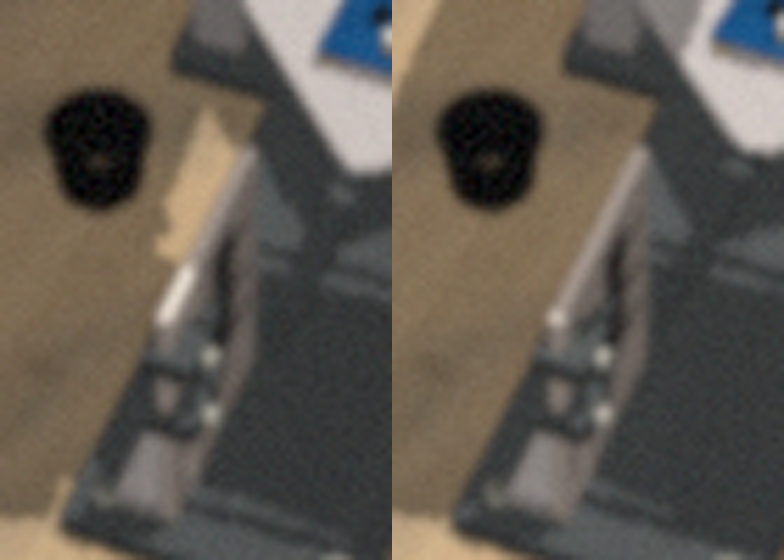

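The scene crop before and after pressing shows the plate's near corner rising about 20 zoomed px (≈9.7 mm). That matches tilt ≈ 0.112, and the force of 5 N agrees. I'll hold a second, then press on in stages.

```bash
python3 -m creep '[[[0,0,0,0,0,0],[0,0,0,0,0,0],[0,0,0,0,0,0],[0,0,0,0,0,0],[0,0,0,0,0,0],[0,0,0,0,0,0],[0,0,0,0,0,0],[0,0,0,0,0,0]]]'; python3 -m creep '[[[0,0,0.002,0,0,0],[0,0,0.002,0,0,0],[0,0,0.002,0,0,0],[0,0,0.002,0,0,0],[0,0,0,0,0,0],[0,0,0,0,0,0],[0,0,0,0,0,0],[0,0,0,0,0,0]]]'; python3 - <<'E'
from h import *
cv2.imwrite("pics/scene6.png",vision.snapshot("scene")); cv2.imwrite("pics/side6.png",vision.snapshot("side"))
# sub-pixel corner height: mean vertical edge position along columns below the near corner (scene)
for k in(4,5,6):
    g=cv2.cvtColor(cv2.imread(f"pics/scene{k}.png"),cv2.COLOR_BGR2GRAY).astype(float)
    r=[]
    for x in range(337,345):
        col=cv2.GaussianBlur(g,(3,3),0)[212:250,x]; i=int(np.argmin(np.diff(col))); w=-np.diff(col)[max(0,i-2):i+3]; r.append(212.5+max(0,i-2)+(w*np.arange(len(w))).sum()/w.sum())
    print(k,np.round(r,1))
s=state(); print(np.round(s["ee_pos"],2),np.round(s["force"],2))
E
```

```text
t: 12.2
ee_pos: [538.1, -116.9, 73.7]
ee_rot: [0.728, -0.685, 0.003, 0.004]
force: [2.0, -3.7, 4.7]
width: 0.4
gripper_force: 2.6
t: 13.0
ee_pos: [538.1, -116.6, 65.9]
ee_rot: [0.728, -0.685, 0.003, 0.004]
force: [1.9, -0.7, 7.1]
width: 0.5
gripper_force: 4.0
4 [229.6 230.2 230.3 230.3 230.3 230.2 229.7 229.5]
5 [225.6 226.2 226.5 226.6 226.7 226.7 226.6 226.4]
6 [221.3 221.7 222.3 222.5 222.7 223.2 223.2 222.8]
[ 538.06 -116.65   65.9 ] [ 1.31 -1.61  6.82]
```

```bash
python3 - <<'E'
from h import *
c=vision.camera_info("scene"); T=np.array(c["world_to_cam"]); y=np.radians(4.3); O=np.array([531,-43.2,52])
def pj(t,m,r=86,h=3):
    Y=r*np.cos(t)-h*np.sin(t); Z=r*np.sin(t)+h*np.cos(t)
    q=T@[O[0]+m*np.cos(y)-Y*np.sin(y),O[1]+m*np.sin(y)+Y*np.cos(y),O[2]+Z,1]
    return np.array([c["cx"]+c["fx"]*q[0]/-q[2],c["cy"]-c["fy"]*q[1]/-q[2]])
p0=pj(0,0)
for t in(0,.1,.112,.125,.215,.23,.245,.285): print(t,pj(t,0).round(2),(pj(t,0)-p0).round(2))
# corner apex: lowest plate edge as max over columns
for k in(4,5,6):
    g=cv2.GaussianBlur(cv2.cvtColor(cv2.imread(f"pics/scene{k}.png"),cv2.COLOR_BGR2GRAY),(3,3),0).astype(float); r=[]
    for x in range(325,360):
        d=-np.diff(g[205:250,x]); i=int(np.argmax(d)); a=max(0,i-2); w=d[a:i+3]; r.append(205.5+a+(w*np.arange(len(w))).sum()/w.sum())
    print(k,np.round(r,1).tolist())
E
```

```text
0 [337.21 231.14] [0. 0.]
0.1 [337.51 227.78] [ 0.31 -3.36]
0.112 [337.56 227.36] [ 0.35 -3.79]
0.125 [337.61 226.89] [ 0.41 -4.26]
0.215 [338.06 223.5 ] [ 0.85 -7.64]
0.23 [338.15 222.91] [ 0.94 -8.23]
0.245 [338.24 222.32] [ 1.03 -8.83]
0.285 [338.5 220.7] [  1.29 -10.44]
4 [211.6, 213.5, 214.6, 216.5, 218.5, 219.6, 221.5, 223.4, 224.5, 226.5, 227.6, 228.7, 229.6, 230.2, 230.3, 230.3, 230.3, 230.2, 229.7, 229.5, 229.2, 228.6, 228.4, 228.3, 227.7, 227.4, 227.2, 226.6, 226.4, 226.2, 225.6, 225.4, 225.2, 224.6, 224.4]
5 [210.6, 211.8, 212.8, 213.7, 215.5, 216.6, 218.5, 219.6, 220.7, 223.3, 224.3, 225.1, 225.6, 226.2, 226.4, 226.6, 226.7, 226.7, 226.6, 226.4, 225.8, 225.7, 225.5, 225.3, 225.2, 224.7, 224.5, 224.3, 224.1, 223.6, 223.4, 223.2, 222.7, 222.5, 222.3]
6 [208.3, 209.4, 210.7, 211.6, 212.5, 213.6, 214.6, 215.7, 217.5, 218.6, 219.7, 220.6, 221.3, 221.7, 222.3, 222.5, 222.7, 222.9, 223.2, 222.8, 222.6, 222.5, 222.4, 222.2, 221.6, 221.4, 221.2, 221.2, 220.8, 220.7, 220.5, 220.4, 220.3, 220.2, 219.6]
```

```bash
python3 -m creep '[[[0,0,0.002,0,0,0],[0,0,0.002,0,0,0],[0,0,0,0,0,0],[0,0,0,0,0,0],[0,0,0,0,0,0],[0,0,0,0,0,0]]]'; python3 - <<'E'
from h import *
F=[]
for k in("scene","side"): cv2.imwrite(f"pics/{k}7.png",vision.snapshot(k)); F.append(state()["force"])
s=state(); print(np.round(s["ee_pos"],2),np.round(F,2).tolist())
def edges(g,x0,x1,y0,y1):
    r=[]
    for x in range(x0,x1):
        d=-np.diff(g[y0:y1,x]); i=int(np.argmax(d)); a=max(0,i-2); w=np.clip(d[a:i+3],0,None); r.append(y0+.5+a+(w*np.arange(len(w))).sum()/w.sum())
    return np.array(r)
G=lambda n,k:cv2.GaussianBlur(cv2.cvtColor(cv2.imread(f"pics/{n}{k}.png"),cv2.COLOR_BGR2GRAY),(3,3),0).astype(float)
for k in(4,5,6,7):
    e=edges(G("scene",k),325,360,203,250); x=np.arange(325,360)
    a=np.polyfit(x[1:10],e[1:10],1); b=np.polyfit(x[21:],e[21:],1); X=(b[1]-a[1])/(a[0]-b[0]); print(k,"apex",X.round(2),np.polyval(a,X).round(2),"slopes",a[0].round(2),b[0].round(2),"max",e.max().round(2))
# predicted line crossing points for same plate edges
c=vision.camera_info("scene"); T=np.array(c["world_to_cam"]); y=np.radians(4.3); O=np.array([531,-43.2,52])
def pj(t,m,r):
    h=3; Y=r*np.cos(t)-h*np.sin(t); Z=r*np.sin(t)+h*np.cos(t)
    q=T@[O[0]+m*np.cos(y)-Y*np.sin(y),O[1]+m*np.sin(y)+Y*np.cos(y),O[2]+Z,1]
    return np.array([c["cx"]+c["fx"]*q[0]/-q[2],c["cy"]-c["fy"]*q[1]/-q[2]])
for t in(0,.1,.11,.2,.21,.22,.23,.25,.26,.27,.28,.29):
    P,A,B=pj(t,0,86.3),pj(t,30,56.3),pj(t,-30,56.3); print(t,P.round(2),((A-P)[1]/(A-P)[0]).round(3),((B-P)[1]/(B-P)[0]).round(3))
E
```

```text
t: 13.7
ee_pos: [538.1, -116.3, 62.0]
ee_rot: [0.728, -0.685, 0.003, 0.004]
force: [0.6, 1.5, 10.4]
width: 0.5
gripper_force: 4.5
[ 538.1  -116.3    62.06] [[0.51, 2.18, 10.11], [0.25, 2.5, 9.81]]
4 apex 337.24 231.7 slopes 1.64 -0.34 max 230.33
5 apex 337.86 228.05 slopes 1.41 -0.27 max 226.72
6 apex 338.96 223.83 slopes 1.12 -0.2 max 223.2
7 apex 339.26 221.79 slopes 1.05 -0.17 max 221.18
0 [337.15 231.26] 1.616 -0.34
0.1 [337.46 227.89] 1.479 -0.285
0.11 [337.5  227.53] 1.464 -0.279
0.2 [337.92 224.18] 1.324 -0.224
0.21 [337.98 223.79] 1.308 -0.218
0.22 [338.04 223.4 ] 1.292 -0.212
0.23 [338.09 223.  ] 1.275 -0.205
0.25 [338.22 222.2 ] 1.242 -0.192
0.26 [338.28 221.8 ] 1.225 -0.185
0.27 [338.34 221.4 ] 1.208 -0.178
0.28 [338.41 220.99] 1.191 -0.172
0.29 [338.48 220.58] 1.173 -0.165
```

Corner-line analysis gives tilt ≈ 0.27–0.285 (pointer ≈ 46–48 mm), and the force of about 10 N agrees. I'll nudge 0.4 mm and hold.

```bash
python3 -m creep '[[[0,0,0.0004,0,0,0],[0,0,0,0,0,0],[0,0,0,0,0,0],[0,0,0,0,0,0],[0,0,0,0,0,0],[0,0,0,0,0,0],[0,0,0,0,0,0],[0,0,0,0,0,0],[0,0,0,0,0,0],[0,0,0,0,0,0],[0,0,0,0,0,0],[0,0,0,0,0,0]]]'; python3 - <<'E'
from h import *
cv2.imwrite("pics/side8.png",vision.snapshot("side")); cv2.imwrite("pics/scene8.png",vision.snapshot("scene"))
a=cv2.imread("pics/scene8.png")[180:290,285:365]; b=cv2.imread("pics/side8.png")[180:260,310:365]
a=cv2.resize(a,(400,550),interpolation=cv2.INTER_CUBIC); b=cv2.resize(b,(378,550),interpolation=cv2.INTER_CUBIC)
for i in(a,b): pass
cv2.imwrite("pics/z8.png",cv2.convertScaleAbs(np.hstack([a,b]),alpha=1.7))
E
```

```text
t: 15.0
ee_pos: [538.1, -116.2, 61.7]
ee_rot: [0.728, -0.685, 0.003, 0.004]
force: [0.7, 1.6, 10.6]
width: 0.3
gripper_force: 4.6
```

View pics/z8.png

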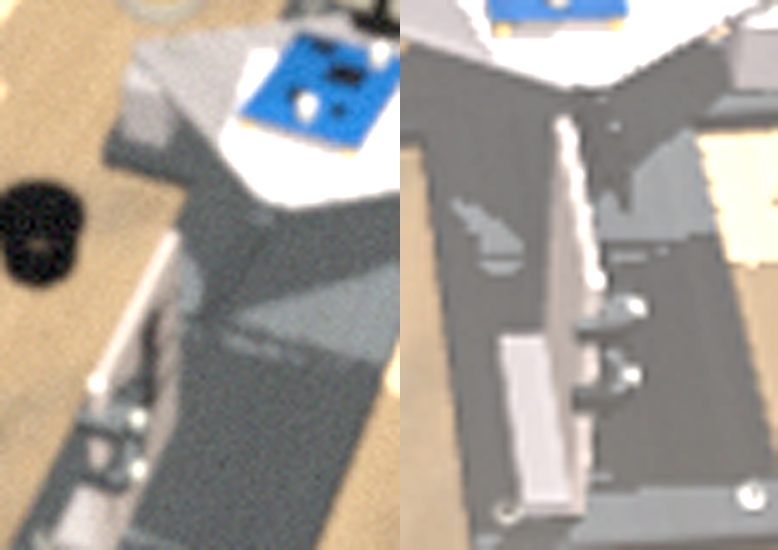

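The board is in place and nothing is disturbed. The dark pointer can't be made out against the base in these views. I'll nudge 0.5 mm more and hold for margin, then let the corner up.

```bash
python3 -m creep '[[[0,0,0.0005,0,0,0],[0,0,0,0,0,0],[0,0,0,0,0,0],[0,0,0,0,0,0],[0,0,0,0,0,0],[0,0,0,0,0,0],[0,0,0,0,0,0],[0,0,0,0,0,0]]]'; python3 -m creep '[[[0,0,-0.003,0,0,0],[0,0,-0.003,0,0,0],[0,0,-0.003,0,0,0],[0,0,-0.003,0,0,0],[0,0,-0.003,0,0,0],[0,0,-0.003,0,0,0],[0,0,-0.004,0,0,0],[0,0,-0.005,0,0,0],[0,0,-0.01,0,0,0],[0,0,-0.02,0,0,0],[0,0,-0.02,0,0,0],[0,0,-0.02,0,0,0],[0,0,0,0,0,0],[0,0,0,0,0,0],[0,0,0,0,0,0],[0,0,0,0,0,0],[0,0,0,0,0,0]]]'; python3 - <<'E'
from h import *
a=cv2.imread("pics/scene4.png"); b=vision.snapshot("scene"); print(np.round(state()["force"],2), "near-corner/pcb diff",np.abs(a[175:250,310:395].astype(int)-b[175:250,310:395]).mean())
for im in (a,b):
    h=cv2.cvtColor(im,cv2.COLOR_BGR2HSV)[170:225,325:375]; m=cv2.inRange(h,(95,120,50),(115,255,255)); M=cv2.moments(m,True); print("pcb",M["m00"],round(M["m10"]/M["m00"],2),round(M["m01"]/M["m00"],2))
    g=cv2.GaussianBlur(cv2.cvtColor(im,cv2.COLOR_BGR2GRAY),(3,3),0).astype(float)[:, 340]; print("corner row",203+int(np.argmax(-np.diff(g[203:250]))))
E
```

```text
t: 15.9
ee_pos: [538.1, -116.2, 61.2]
ee_rot: [0.728, -0.685, 0.003, 0.004]
force: [-0.2, 2.0, 10.6]
width: 0.6
gripper_force: 4.6
t: 17.6
ee_pos: [537.6, -116.1, 157.1]
ee_rot: [0.728, -0.685, 0.003, 0.005]
force: [-0.2, 1.4, -0.4]
width: 0.4
gripper_force: 0.0
[-0.3   0.53 -0.03] near-corner/pcb diff 2.696418300653595
pcb 552.0 24.05 29.52
corner row 230
pcb 548.0 24.04 29.53
corner row 230
```

The plate is back at rest (corner row 230, as before), the board hasn't moved, and the robot is clear. I'm handing in.

```bash
python3 -c "
from workcell import order; print(order.hand_in())"
```

```text
the job is handed in; nothing more can be done
None
```

I pressed the pad to my measured heights for the lower (about 19 mm) and upper (about 48 mm) markers, paused over a second at each, let the plate return to rest with the board unmoved, and handed in at about 18 s. The hand-in returned no verdict, and I judged the pointer by press depth, force and plate tilt because the cameras couldn't make it out while pressed.

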